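Wind down a denture flask press with its loose crank

TASK

Take the loose crank out of its block, feel its socket fully down onto the hex hidden inside the collar on top of the flask press without forcing it, and only then wind it clockwise (seen from above) until the press plate bears on the flask and its springs are squeezed about halfway, never solid. Leave the crank sitting on the hex, and leave the flask and everything else on the bench where it stands.

Things in the scene. Friction and masses are not known exactly. Their poses are not given: they have to be found in the camera images.
- press: Flask press fixed to the bench: grey base 150 x 190 x 16, two steel columns 146 apart along its y, grey crosshead 62 x 184 with its top 142 above the bench, on it a dark upright round collar (53 outer, 44 inner diameter, 48 tall). Origin: underside of the base on the vertical screw axis; z up.
- collar_rim (a point): Centre of the collar's open mouth, on the screw axis, 190 above the bench.
- hex_seat (a point): Foot of the hidden hex on the screw axis, 142 above the bench. The hex (27 across flats, 20 tall, its end chamfered over the last 1.5 to 22 across flats) stands on it inside the collar; how it is turned is not known. Crank fully home: its socket mouth is about 1 above this point; on an unaligned hex the mouth rests 18 to 20 above it.
- plate_face (a point): Centre of the underside of the steel press plate (88 x 118 x 12), level, 4 to 9 above the flask's top at the start (flask top 74 above the bench). Turning the hex clockwise seen from above drives it down 10 per turn; the screw stays where it is left. Keeping it turning takes 0.34 N m free (5 N at the knob).
- plate (a joint): Squeeze in m of the springs between the press plate and the driven plate above it: 0 while the plate hangs free (14 mm gap between the two), 0.0035 half squeezed, 0.007 solid. 40 N per mm; each mm adds about 0.064 N m to the torque that keeps the crank turning (1 N at the knob).
- flask: Loose brass flask, 94 x 84 x 58, 1.2 kg, on the press base under the plate. Origin: centre of its underside.
- stand: Blue plastic block 90 x 90 x 45, fixed to the bench, with a round hole 47 across and 30 deep in which the crank stands hub down. Origin: centre of its underside.
- crank: Loose crank, 0.4 to 0.55 kg, upright. Origin: centre of its socket mouth, its lowest point; z up along the round hub (41 diameter, 62 tall; hex socket 28.5 across flats, 19 deep, flats facing +x and every 60 deg). Flat arm at height 62 to 72 along x: knob at x = 65, round weight (28 wide, top at 94) at x = -42. Square grip block 26 x 26, faces along x and y, on the hub axis, height 72 to 106.
- crank_grip (a point): On the hub axis in the square grip block, 94 above the crank's origin, 12 below the block's top.
- crank_knob (a point): Middle of the crank's black round knob (24 diameter, 46 tall, upright, spins freely on its pin, top 22 above this point), 65 from the hub axis along the crank's x, 97 above the crank's origin.
- cast_a: Loose plaster jaw cast 62 x 66 x 32, a bystander. Origin: centre of its underside.
- cast_b: Another loose plaster jaw cast, same size, a bystander.
- screwdriver: Loose screwdriver lying on the bench, a bystander. Origin: its underside, near the middle.
- wax_knife: Loose wax knife 175 long lying on the bench, a bystander. Origin: its underside, near the middle.
- resin_jar: Loose jar, 56 diameter, 70 tall, a bystander. Origin: centre of its underside.

How it is judged (in metres and radians):
On the way, in this order (a step that is already met when the one before it is completed fails the run):
1. the crank is fully home on the hex (socket mouth within 4 mm of the hex foot), upright, before the springs are squeezed (z of crank in the frame of hex_seat below 0.004 m and horizontal distance between crank and hex_seat below 0.005 m and angle between crank's own z axis and vertical below 0.12 rad and value of joint plate below 0.001 m), for 0.2 s.
2. wound down until the springs are squeezed 2 to 5 mm, with the crank on the hex (value of joint plate between 0.002 and 0.005 m and distance between crank and hex_seat below 0.01 m), for 0.2 s.
At the end, for the whole second after the job is handed in: The press plate bears on the flask with its springs squeezed 2 to 5 mm (of 7), and stays so; the crank sits on the hex, its socket mouth within 5 mm of the hex foot, upright within 8 degrees and at rest; the flask is within 10 mm of where it stood (value of joint plate between 0.002 and 0.005 m and z of crank in the frame of hex_seat below 0.005 m and horizontal distance between crank and hex_seat below 0.006 m and angle between crank's own z axis and vertical below 0.14 rad and linear speed of crank below 0.02 m/s and distance of flask from where it was at the start of the episode below 0.01 m); the robot touches nothing.
It fails at once if the crank is forced: over 70 N of contact force between it and the press while it is not yet home on the hex (socket mouth more than 6 mm above the hex foot) (contact force between crank and press above 70 N and z of crank in the frame of hex_seat above 0.006 m).
It fails at once if the springs are squeezed nearly solid (more than 6 mm) (value of joint plate above 0.006 m).
It fails at once if the flask is shoved more than 10 mm (distance of flask from where it was at the start of the episode above 0.01 m).
It fails at once if a bystander is disturbed (moved more than 20 mm) (distance of any of cast_a, cast_b, screwdriver, wax_knife, resin_jar from where it was at the start of the episode above 0.02 m).
It also fails if it takes over 72 s, if anything falls off the work surface, if the arm or the gripper's body presses on something with over 40 N, if the wrist force passes 120 N, or if a joint passes its speed limit or range.

ROBOT

A 6-joint arm with a two-finger parallel gripper is mounted at the origin on the work surface. World frame = base frame: x ahead of the robot, y to its left, z up, the work surface at z = 0. Lengths are in mm, angles in rad, forces in N, time in s.
With the tool pointing down it reaches from about 275 to 725 mm from the base axis. Payload 15.9 kg.
Tool frame: the origin (TCP) lies at the very end of the fingers, on their centre line; the grasp point (between the pads) lies 19 mm behind it (r.grasp_offset is the distance from the TCP to the grasp point, in mm); z points along the fingers, y is the direction in which the jaws open and shut (so a half turn about z gives the same grasp; the last joint's range is limited). The gripper opens to 85 mm and grips with 20 to 120 N. Pads are 22 mm wide; open, the fingers measure 114 mm over their backs; the gripper's body (76 mm by 85 mm) begins 54 mm behind the grasp point. The pads swing forward as they close: fully open they stand 13 mm farther back than shut.
Start: joints at [-1.235, 0.213, -0.034, 1.323, 0, 1.571], TCP at [164.756, -472.06, 231.306] pointing down, gripper open.
Joint ranges: [-2.98, 2.98], [-0.74, 1.72], [-1.14, 1.35], [-2.1, 2.04], [-1.57, 1.44], [-3.14, 3.14]. Speed limits (rad/s): [1.89, 1.89, 2.39, 2.57, 3.14, 3.14].

INTERFACE

Orientations are given as a unit quaternion [w, x, y, z].
In Python, from station import sense, capture, sign_off, trace, r gives the robot as it stands.
- The arm moves only by the tool carry_out, never from a script. Its argument "commands" is a list of rows, each an object of numbers: "dx", "dy", "dz": the shift along the tool's x, y, z in cm; "roll": the turn about the tool's z in degrees. In form: [{"dx": .., "dy": .., "dz": .., "roll": ..}, ...]. A call has 1 to 5 rows; each row is the pose to reach, as a shift and turn from the pose commanded when the call began, along the tool's axes at that moment; what a row does not reach only later rows make up. A row lasts 1/12 s, in which the tool goes at most 41.7 mm and 7.16 degrees, less where a joint would pass 70% of its speed; a pose out of reach is approached as far as the arm can. A call with a gripper value outside its range is refused whole. "claw" is the opening, from -1 (shut) to 1 (fully open), set as the call begins (left out, the last holds). The fingers move at their own pace and stop on an object; "force" is the grip in N (left out, the last holds). Time passes only in rows, so rows that repeat a pose let the fingers close. It gives the time, the measured TCP pose, the force and the opening at its end, in the units of the state.
- sense(): the state, without advancing time (a new reading comes with each control period).
- capture(name): name is "scene" or "top"; returns a dict with "image" (480x640x3 uint8, red, green, blue), "depth" (480x640 float32, mm along the optical axis (not along the pixel's ray), 0 where there is no reading), "fx", "fy", "cx", "cy" (pixels), "world_to_cam" (4x4, takes a point from world to camera coordinates). Camera axes: x right, y down, z forward; pixel columns grow to the right and rows downward; lengths in mm; the calibration is good to about 2 mm. A picture is of the moment at which its call begins.
- sign_off(): hands the job in, once; it reports no verdict.
Trained networks look in the newest picture that a camera, given by its name, has taken for a name from the list of things; names that differ only in an ending like _2 or _b are one class to them, and where a whole thing is asked for, a point or a joint stands for the part that bears it (a point fixed in the world has none). Each returns a list of dicts, best first, with "confidence" (0 to 1); they miss things now and then, are a little off and sometimes report something else, mostly with a low value. They report only what shows in the picture. A call takes as long as a camera call.
- trace(camera, target): "mask" (480x640 bool, what is visible of it) and "extent" ([left, top, width, height] in pixels, round what is visible of it).
The state is a dict: "t": time; "joint_pos": joint angles; "qd": joint speeds; "joint_torque": joint torques, N m; "position": TCP position; "tcp_rot": TCP orientation; "wrist_force": force on the tool from outside, world axes, zero at the start; "moment": the same for the moment, N m; "opening": opening from 0.0 (shut) to 1.0 (fully open).
Only numpy, scipy, OpenCV 4.12 (cv2) and the standard library are available. Lean on these libraries where they do the work, as an engineer would, in place of code of your own. Each camera call takes 0.05 s, during which the arm holds its last target. There are 200 camera calls.

## Working session

There is one attempt and no reset: what is moved stays moved. The work goes in short steps, Python scripts to look and compute and a tool call to move; the robot and the scene stay as the last step left them, time stands still between calls to the robot, and variables do not carry over. Pictures are saved under pics/ and viewed, about 8 in all and at most 12, crops included, and the job is handed in when it is done.

Besides the shell and the picture viewer there is one more tool, called after "Emit:" in YAML: its name, and indented under it one key for each argument. carry_out: Moves the arm, as the interface text tells. Its arguments: {"type":"object","properties":{"commands":{"type":"array"},"claw":{"type":"number"},"force":{"type":"number"}},"required":["commands"]}

```bash
ls; mkdir -p pics
python3 - <<'E'
from station import *
import cv2,numpy as np
s=sense();print({k:np.round(v,3).tolist() for k,v in s.items()}); print(r.grasp_offset,[a for a in dir(r) if a[0]!='_'])
for n in("scene","top"):
    c=capture(n);cv2.imwrite(f"pics/{n}0.png",c["image"][:,:,::-1]);np.savez(f"{n}0.npz",**c)
    print(n,c["fx"],c["cx"],c["cy"],np.round(c["world_to_cam"],3).tolist())
    for t in("press","flask","stand","crank","crank_grip","crank_knob","cast_a","screwdriver","wax_knife","resin_jar","plate_face"):
        try:
            for d in trace(n,t)[:2]:
                m=d["mask"];z=c["depth"];v,u=np.nonzero(m&(z>0));Z=z[v,u]
                P=np.stack([(u-c["cx"])/c["fx"]*Z,(v-c["cy"])/c["fy"]*Z,Z,np.ones_like(Z)])
                W=(np.linalg.inv(c["world_to_cam"])@P)[:3]
                print(t,round(d["confidence"],2),d["extent"],np.percentile(W,[2,50,98],axis=1).round().tolist())
        except Exception as e: print(t,e)
E
```

```text
pics
{'t': 0.0, 'joint_pos': [-1.235, 0.213, -0.035, 1.324, 0.0, 1.571], 'qd': [-0.001, -0.002, -0.001, -0.001, 0.001, -0.001], 'joint_torque': [-0.001, -68.616, 48.712, 0.018, 0.0, 0.0], 'position': [164.644, -471.746, 230.818], 'tcp_rot': [-0.001, 0.986, 0.167, -0.0], 'wrist_force': [0.003, 0.392, -0.034], 'moment': [-0.069, 0.015, 0.029], 'opening': 0.996}
18.700000000000003 ['IKError', 'grasp_offset']
scene 575.4397260429192 319.4933721539919 238.56065006520888 [[0.439, 0.898, 0.019, -276.643], [0.612, -0.284, -0.738, -242.38], [-0.658, 0.336, -0.674, 1903.434], [0.0, 0.0, 0.0, 1.0]]
press 0.7 [300.6, 201.2, 75.0, 79.4] [[470.0, 5.0, 4.0], [559.0, 83.0, 92.0], [619.0, 180.0, 185.0]]
press 0.43 [207.3, 264.7, 39.2, 38.1] [[528.0, -257.0, 42.0], [586.0, -231.0, 97.0], [643.0, -195.0, 134.0]]
flask 0.68 [321.8, 247.3, 38.7, 19.5] [[544.0, 52.0, 20.0], [583.0, 85.0, 55.0], [596.0, 128.0, 77.0]]
crank 0.71 [206.1, 267.2, 42.2, 35.1] [[532.0, -257.0, 45.0], [587.0, -231.0, 98.0], [643.0, -197.0, 134.0]]
crank 0.35 [202.1, 284.7, 42.8, 36.8] [[531.0, -278.0, 5.0], [612.0, -250.0, 42.0],
[... 2111 characters left out ...]
14.0], [387.0, 7.0, 22.0], [419.0, 40.0, 35.0]]
cast_a 0.68 [279.9, 169.4, 32.1, 29.4] [[693.0, 83.0, 4.0], [720.0, 114.0, 22.0], [751.0, 148.0, 35.0]]
screwdriver 0.68 [420.7, 154.6, 76.3, 47.1] [[695.0, -327.0, 2.0], [753.0, -280.0, 23.0], [788.0, -180.0, 31.0]]
wax_knife 0.64 [497.8, 302.3, 34.5, 76.0] [[310.0, -385.0, 4.0], [377.0, -357.0, 12.0], [464.0, -324.0, 18.0]]
resin_jar 0.6 [263.6, 234.2, 70.9, 59.8] [[481.0, 40.0, 18.0], [505.0, 104.0, 92.0], [588.0, 162.0, 133.0]]
resin_jar 0.58 [159.0, 169.1, 34.2, 31.6] [[685.0, 347.0, 9.0], [706.0, 368.0, 68.0], [734.0, 397.0, 75.0]]
plate_face 0.56 [265.6, 231.9, 56.1, 60.7] [[482.0, 58.0, 88.0], [503.0, 113.0, 93.0], [588.0, 162.0, 98.0]]
```

```bash
cat > h.py <<'E'
import numpy as np,cv2
def cloud(c):
    z=c["depth"];v,u=np.nonzero(z>0);Z=z[v,u]
    P=np.stack([(u-c["cx"])/c["fx"]*Z,(v-c["cy"])/c["fy"]*Z,Z,np.ones_like(Z)])
    return (np.linalg.inv(c["world_to_cam"])@P)[:3].T,u,v
def sel(W,lo,hi):return W[np.all((W>lo)&(W<hi),axis=1)]
E
python3 - <<'E'
from h import *
ims=[]
for n in("scene","top"):
    c=np.load(n+"0.npz");W,u,v=cloud(c)
    for nm,lo,hi in(("rim",(440,20,180),(640,180,200)),("cross",(440,-10,134),(640,210,150)),("plate",(440,-10,80),(640,210,105)),("grip",(500,-290,116),(680,-160,126)),("knob",(500,-290,128),(680,-160,145)),("weight",(500,-290,103),(680,-160,113)),("stand",(500,-300,40),(680,-150,50)),("arm",(500,-290,80),(680,-160,91))):
        P=sel(W,lo,hi)
        if len(P)>5:
            h=cv2.minAreaRect(P[:,:2].astype(np.float32));print(n,nm,len(P),P.mean(0).round(1),"z med",np.median(P[:,2]).round(1),"rect",np.round(h[0],1),np.round(h[1],1),round(h[2],1))
t=cv2.imread("pics/top0.png");s=cv2.imread("pics/scene0.png")
a=cv2.resize(t[190:300,230:500],None,fx=2.9,fy=2.7);b=cv2.resize(s[190:330,190:390],(783,300))
a=cv2.resize(a,(783,300));cv2.imwrite("pics/a.png",np.vstack([a,b]))
E
```

```text
scene rim 168 [537.6 100.  186.4] z med 186.5 rect [537.2  99.7] [51.9 54.2] 69.6
scene cross 961 [543.4  95.1 141.9] z med 141.7 rect [535.8 101. ] [185.  72.] 73.9
scene plate 509 [564.8  89.9  90.2] z med 90.7 rect [560.9  91.6] [156.9  48. ] 73.5
scene grip 130 [ 591.3 -225.4  120.5] z med 120.3 rect [ 603.1 -220.2] [88.8 27.1] 23.1
scene knob 69 [ 633.7 -204.5  133.1] z med 133.3 rect [ 632.5 -203.1] [22.1 23. ] 19.4
scene weight 158 [ 568.9 -237.4  107.9] z med 108.1 rect [ 583.8 -228.2] [132.1  28.5] 23.1
scene stand 578 [ 584.1 -243.2   44.9] z med 44.9 rect [ 572.7 -231.2] [89.9 98.8] 82.8
scene arm 184 [ 592.8 -227.6   86.1] z med 86.5 rect [ 588.  -229.7] [120.8  28.8] 33.2
top rim 225 [535.6 101.2 189.7] z med 190.0 rect [535.1 100.7] [51.1 52.2] 89.1
top cross 2215 [533.4  98.6 143. ] z med 142.9 rect [535.9 100.3] [183.7  63.1] 73.2
top plate 607 [516.9 105.1  92.4] z med 92.4 rect [536.1 100.6] [118.4  88.6] 73.5
top grip 191 [ 576.7 -228.1  121.5] z med 121.6 rect [ 585.6 -224.5] [119.7  26.5] 28.3
top knob 109 [ 631.1 -203.5  134.5] z med 134.3 rect [ 631.4 -203.8] [21.5 22.8] 49.7
top weight 172 [ 546.4 -241.1  108.9] z med 109.1 rect [ 579.9 -223.5] [129.9  26.4] 28.5
top stand 968 [ 571.1 -225.2   45.7] z med 45.8 rect [ 573.3 -231.4] [90.6 91.1] 82.3
top arm 316 [ 588.7 -221.7   86.7] z med 87.1 rect [ 581.4 -223.3] [106.9  30. ] 24.5
```

View pics/a.png

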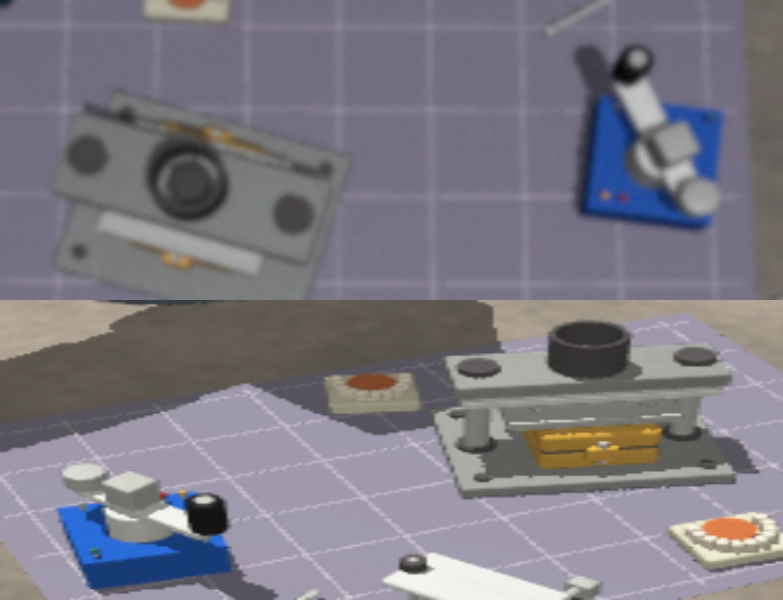

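Run:
```python
from h import *
from scipy.optimize import least_squares
for n in("scene","top"):
    c=np.load(n+"0.npz");W,u,v=cloud(c)
    K=sel(W,(500,-290,128),(680,-160,145))[:,:2]
    k=cv2.minAreaRect(K.astype(np.float32))[0];k=np.array(k)
    G=sel(W,(k[0]-90,k[1]-60,117),(k[0]-43,k[1]+0,126))[:,:2]; g=cv2.minAreaRect(G.astype(np.float32))
    Wt=sel(W,(500,-290,104),(552,-225,113))[:,:2]; w=cv2.minAreaRect(Wt.astype(np.float32))
    print(n,"knob",k.round(1),"grip",len(G),np.round(g[0],1),np.round(g[1],1),round(g[2],1),"weight",len(Wt),np.round(w[0],1),np.round(w[1],1))
    for a,b in((k,g[0]),(k,w[0]),(g[0],w[0])):
        d=np.array(a)-b;print("  yaw",np.degrees(np.arctan2(d[1],d[0])).round(1),np.hypot(*d).round(1))
    P=sel(W,(536-21,100-21,130),(536+21,100+21,176));print(" inside collar",len(P),np.percentile(P[:,2],[5,25,50,75,95]).round(1) if len(P) else '')
c=np.load("top0.npz")
p=c["world_to_cam"]@np.array([536,100.6,162,1]);uu=p[0]/p[2]*c["fx"]+c["cx"];vv=p[1]/p[2]*c["fy"]+c["cy"];print("hex top px",uu,vv)
i=c["image"][:,:,::-1];x0,y0=int(uu)-20,int(vv)-20
a=i[y0:y0+40,x0:x0+40].astype(float);a=np.clip((a-20)*2.5,0,255).astype(np.uint8)
cv2.imwrite("pics/hex.png",cv2.resize(a,(600,600),interpolation=cv2.INTER_CUBIC));print(x0,y0)
```

```text
scene knob [ 632.5 -203.1] grip 90 [ 574.2 -232.1] [27.5 25.2] 11.7 weight 74 [ 535.6 -248.4] [23.7 29.2]
  yaw 26.4 65.1
  yaw 25.1 107.0
  yaw 23.0 41.9
 inside collar 101 [141.2 151.5 161.6 169.2 174.1]
top knob [ 631.4 -203.8] grip 165 [ 572.9 -231.5] [26.  26.6] 26.5 weight 134 [ 534.9 -248.8] [24.6 27.9]
  yaw 25.4 64.7
  yaw 25.0 106.5
  yaw 24.4 41.8
 inside collar 371 [140.4 143.8 160.3 163.4 167.3]
hex top px 294.7083483927602 256.4927318662937
274 236
```

View pics/hex.png

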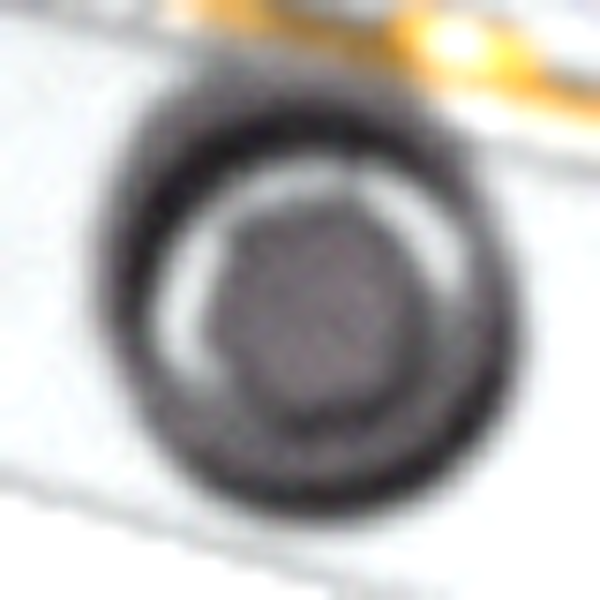

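Emit:
carry_out:
  commands:
    - {"dx": 0, "dy": 0, "dz": -1, "roll": -6}
  claw: 1
  force: 80

```text
t: 1.28
position: [164.5, -471.4, 240.0]
tcp_rot: [-0.001, 0.976, 0.217, -0.0]
wrist_force: [0.2, 0.7, -0.9]
opening: 0.998
```

Run:
```python
from h import *
from station import *
s=sense();print(np.degrees(s["joint_pos"]).round(1))
# hex orientation: sample top image on rays round hex axis, 6-fold harmonic at hex-edge radii
c=np.load("top0.npz");g=cv2.GaussianBlur(cv2.cvtColor(c["image"],cv2.COLOR_RGB2GRAY).astype(np.float32),(0,0),.6)
def pix(P):
    q=np.c_[P,np.ones(len(P))]@c["world_to_cam"].T;return (q[:,0]/q[:,2]*c["fx"]+c["cx"]).astype(np.float32),(q[:,1]/q[:,2]*c["fy"]+c["cy"]).astype(np.float32)
th=np.radians(np.arange(0,360,1));best=[]
for cx in np.arange(533,540,.5):
  for cy in np.arange(97.5,104.5,.5):
    for R,n in((13.5,1),):
      for a in range(0,60,2):
        d=((th-np.radians(a)+np.pi/6)%(np.pi/3))-np.pi/6
        def ring(ap,z):
            rr=ap/np.cos(d);return cv2.remap(g,*[m[None] for m in pix(np.c_[cx+rr*np.cos(th),cy+rr*np.sin(th),np.full_like(th,z)])],cv2.INTER_CUBIC)[0]
        best.append((-np.var(ring(10,162))-np.var(ring(8,162))+np.mean(np.abs(ring(15.2,161)-ring(10.,162))),cx,cy,a))
best.sort(reverse=True);print([tuple(np.round(b,1).tolist()) for b in best[:8]])
W,_,_=cloud(c);P=sel(W,(514,79,150),(558,122,166));P=P[np.hypot(P[:,0]-536,P[:,1]-100.6)<18]
t=np.arctan2(P[:,1]-100.6,P[:,0]-536);rr=np.hypot(P[:,0]-536,P[:,1]-100.6)
print("depth pts",len(P),P.mean(0).round(1))
```

```text
[-70.8  12.2  -0.8  77.2   0.   84.1]
[(15.3, 536.5, 100.5, 10.0), (15.2, 536.5, 100.5, 8.0), (15.2, 536.5, 100.5, 12.0), (15.2, 537.0, 100.5, 6.0), (15.2, 537.0, 100.5, 4.0), (15.2, 536.5, 100.5, 6.0), (15.2, 537.0, 100.5, 8.0), (15.1, 536.5, 101.0, 10.0)]
depth pts 169 [534.9 100.5 162. ]
```

Emit:
carry_out:
  commands:
    - {"dx": 0, "dy": 0, "dz": 0, "roll": 0}

```text
t: 1.37
position: [164.9, -472.4, 242.4]
tcp_rot: [0.001, 0.975, 0.221, 0.0]
wrist_force: [-0.5, -0.5, 0.5]
opening: 1.0
```

Emit:
carry_out:
  commands:
    - {"dx": 3.14, "dy": -0.29, "dz": 0, "roll": -7}
    - {"dx": 6.28, "dy": -0.58, "dz": 0, "roll": -14}
    - {"dx": 9.42, "dy": -0.88, "dz": 0, "roll": -21}
    - {"dx": 12.56, "dy": -1.17, "dz": 0, "roll": -28}
    - {"dx": 15.7, "dy": -1.46, "dz": 0, "roll": -35}

```text
t: 1.78
position: [301.7, -391.0, 241.2]
tcp_rot: [0.0, 0.864, 0.503, 0.0]
wrist_force: [0.3, -1.6, 0.8]
opening: 1.002
```

Emit:
carry_out:
  commands:
    - {"dx": 2.74, "dy": 1.56, "dz": 0, "roll": -7}
    - {"dx": 5.49, "dy": 3.13, "dz": 0, "roll": -14}
    - {"dx": 8.23, "dy": 4.69, "dz": 0, "roll": -21}
    - {"dx": 10.98, "dy": 6.26, "dz": 0, "roll": -28}
    - {"dx": 13.72, "dy": 7.82, "dz": 0, "roll": -35}

```text
t: 2.2
position: [437.8, -310.6, 241.1]
tcp_rot: [0.0, 0.673, 0.74, -0.0]
wrist_force: [0.4, -0.5, 0.8]
opening: 1.001
```

Emit:
carry_out:
  commands:
    - {"dx": 1.35, "dy": 2.86, "dz": 0, "roll": -7}
    - {"dx": 2.7, "dy": 5.71, "dz": 0, "roll": -14}
    - {"dx": 4.05, "dy": 8.57, "dz": 0, "roll": -21}
    - {"dx": 5.4, "dy": 11.42, "dz": 0, "roll": -28}
    - {"dx": 6.75, "dy": 14.28, "dz": 0, "roll": -35}

```text
t: 2.62
position: [573.9, -230.3, 241.0]
tcp_rot: [0.0, 0.419, 0.908, -0.0]
wrist_force: [0.1, -0.5, -0.2]
opening: 0.998
```

Emit:
carry_out:
  commands:
    - {"roll": -7}
    - {"roll": -14}
    - {"roll": -21}
    - {"roll": -28}
    - {"roll": -35}

```text
invalid input at $.commands[0]: expected keys dx, dy, dz, roll
```

Emit:
carry_out:
  commands:
    - {"roll": -7}
    - {"roll": -14}
    - {"roll": -21}
    - {"roll": -28}
    - {"roll": -35}

```text
invalid input at $.commands[0]: expected keys dx, dy, dz, roll
```

Emit:
carry_out:
  commands:
    - {"roll": -4.8}
    - {"roll": -4.8}
    - {"roll": -4.8}

```text
invalid input at $.commands[0]: expected keys dx, dy, dz, roll
```

Emit:
carry_out:
  commands:
    - {"dx": 0, "dy": 0, "dz": 0, "roll": -7}
    - {"dx": 0, "dy": 0, "dz": 0, "roll": -14}
    - {"dx": 0, "dy": 0, "dz": 0, "roll": -21}
    - {"dx": 0, "dy": 0, "dz": 0, "roll": -28}
    - {"dx": 0, "dy": 0, "dz": 0, "roll": -35}

```text
t: 3.03
position: [572.7, -231.3, 240.9]
tcp_rot: [-0.0, 0.127, 0.992, 0.0]
wrist_force: [0.3, -0.6, -0.3]
opening: 0.997
```

Emit:
carry_out:
  commands:
    - {"dx": 0, "dy": 0, "dz": 0, "roll": -7}
    - {"dx": 0, "dy": 0, "dz": 0, "roll": -14}
    - {"dx": 0, "dy": 0, "dz": 0, "roll": -21}
    - {"dx": 0, "dy": 0, "dz": 0, "roll": -28}
    - {"dx": 0, "dy": 0, "dz": 0, "roll": -35}

```text
t: 3.45
position: [572.6, -231.4, 240.9]
tcp_rot: [-0.0, -0.177, 0.984, 0.0]
wrist_force: [0.8, -0.9, -0.6]
opening: 1.0
```

Emit:
carry_out:
  commands:
    - {"dx": 0, "dy": 0, "dz": 2, "roll": -4.8}
    - {"dx": 0, "dy": 0, "dz": 4, "roll": -4.8}
    - {"dx": 0, "dy": 0, "dz": 6, "roll": -4.8}
    - {"dx": 0, "dy": 0, "dz": 6, "roll": -4.8}
    - {"dx": 0, "dy": 0, "dz": 6, "roll": -4.8}

```text
t: 3.87
position: [572.0, -231.1, 180.8]
tcp_rot: [-0.001, -0.216, 0.976, 0.001]
wrist_force: [0.1, 0.2, 1.6]
opening: 1.0
```

Run:
```python
from station import *
import numpy as np
s=sense();q=s["tcp_rot"];print(s["position"],"psi",2*np.degrees(np.arctan2(q[2],q[1])),q,np.degrees(s["joint_pos"]).round(1))
```

```text
[ 572.00579846 -231.1291541   180.81150437] psi 204.93155467231878 [-7.43922554e-04 -2.15856347e-01  9.76424709e-01  5.21004061e-04] [-22.   27.1  11.7  74.8   0.  -46.9]
```

Emit:
carry_out:
  commands:
    - {"dx": 0, "dy": 0, "dz": 2.5, "roll": 0}
    - {"dx": 0, "dy": 0, "dz": 5, "roll": 0}
    - {"dx": 0, "dy": 0, "dz": 7.5, "roll": 0}
    - {"dx": 0, "dy": 0, "dz": 8.9, "roll": 0}
    - {"dx": 0, "dy": 0, "dz": 8.9, "roll": 0}

```text
t: 4.28
position: [571.7, -231.0, 90.7]
tcp_rot: [-0.001, -0.216, 0.976, 0.001]
wrist_force: [-1.0, 0.3, -0.1]
opening: 0.997
```

Emit:
carry_out:
  commands:
    - {"dx": 0, "dy": 0, "dz": 0, "roll": 0}
    - {"dx": 0, "dy": 0, "dz": 0, "roll": 0}
    - {"dx": 0, "dy": 0, "dz": 0, "roll": 0}
    - {"dx": 0, "dy": 0, "dz": 0, "roll": 0}
    - {"dx": 0, "dy": 0, "dz": 0, "roll": 0}
  claw: -1
  force: 60

```text
t: 4.7
position: [573.1, -231.6, 93.2]
tcp_rot: [0.001, -0.217, 0.976, -0.0]
wrist_force: [1.0, -7.7, 9.4]
opening: 0.301
```

Emit:
carry_out:
  commands:
    - {"dx": 0, "dy": 0, "dz": 0, "roll": 0}
    - {"dx": 0, "dy": 0, "dz": 0, "roll": 0}
    - {"dx": 0, "dy": 0, "dz": 0, "roll": 0}
    - {"dx": 0, "dy": 0, "dz": 0, "roll": 0}
    - {"dx": 0, "dy": 0, "dz": 0, "roll": 0}
  force: 80

```text
t: 5.12
position: [573.1, -231.5, 93.4]
tcp_rot: [0.001, -0.217, 0.976, -0.0]
wrist_force: [-0.6, 1.5, 7.9]
opening: 0.293
```

Emit:
carry_out:
  commands:
    - {"dx": 0, "dy": 0, "dz": -0.5, "roll": 0}
    - {"dx": 0, "dy": 0, "dz": -1.5, "roll": 0}
    - {"dx": 0, "dy": 0, "dz": -3, "roll": 0}
    - {"dx": 0, "dy": 0, "dz": -5, "roll": 0}
    - {"dx": 0, "dy": 0, "dz": -7, "roll": 0}

```text
t: 5.53
position: [572.1, -231.2, 163.4]
tcp_rot: [-0.0, -0.217, 0.976, 0.0]
wrist_force: [-0.3, -1.3, -5.0]
opening: 0.286
```

Emit:
carry_out:
  commands:
    - {"dx": 0, "dy": 0, "dz": -2.5, "roll": 0}
    - {"dx": 0, "dy": 0, "dz": -5, "roll": 0}
    - {"dx": 0, "dy": 0, "dz": -8, "roll": 0}
    - {"dx": 0, "dy": 0, "dz": -11, "roll": 0}
    - {"dx": 0, "dy": 0, "dz": -13, "roll": 0}

```text
t: 5.95
position: [572.4, -231.3, 296.0]
tcp_rot: [0.001, -0.217, 0.976, -0.001]
wrist_force: [1.3, -0.0, -4.3]
opening: 0.287
```

Emit:
carry_out:
  commands:
    - {"dx": 0, "dy": 0, "dz": 0, "roll": 0}
    - {"dx": 0, "dy": 0, "dz": 0, "roll": 0}
    - {"dx": 0, "dy": 0, "dz": 0, "roll": 0}

```text
t: 6.2
position: [572.3, -231.2, 291.1]
tcp_rot: [-0.001, -0.217, 0.976, 0.0]
wrist_force: [-0.2, 0.4, -5.7]
opening: 0.285
```

Run:
```python
from station import *
from h import *
s=sense();q=s["tcp_rot"];print(s["position"],s["wrist_force"],"psi",2*np.degrees(np.arctan2(q[2],q[1])),np.degrees(s["joint_pos"]).round(1))
```

```text
[ 572.25627233 -231.22774314  291.12911627] [-0.15081695  0.43607998 -5.68750993] psi 205.03958985377074 [-22.   27.7  28.7  91.   -0.  -47. ]
```

Emit:
carry_out:
  commands:
    - {"dx": -0.43, "dy": 1.26, "dz": 0, "roll": -6.4}
    - {"dx": -0.86, "dy": 2.53, "dz": 0, "roll": -12.8}
    - {"dx": -1.29, "dy": 3.79, "dz": 0, "roll": -19.2}
    - {"dx": -1.72, "dy": 5.06, "dz": 0, "roll": -25.6}
    - {"dx": -2.15, "dy": 6.32, "dz": 0, "roll": -32}

```text
t: 6.62
position: [564.4, -164.2, 290.5]
tcp_rot: [-0.001, -0.48, 0.877, 0.001]
wrist_force: [-0.4, -0.2, -3.7]
opening: 0.289
```

Emit:
carry_out:
  commands:
    - {"dx": -1.03, "dy": 0.84, "dz": 0, "roll": -6.4}
    - {"dx": -2.07, "dy": 1.69, "dz": 0, "roll": -12.8}
    - {"dx": -3.1, "dy": 2.53, "dz": 0, "roll": -19.2}
    - {"dx": -4.14, "dy": 3.38, "dz": 0, "roll": -25.6}
    - {"dx": -5.17, "dy": 4.22, "dz": 0, "roll": -32}

```text
t: 7.03
position: [557.1, -97.9, 290.6]
tcp_rot: [-0.001, -0.703, 0.711, 0.001]
wrist_force: [0.2, 0.8, -5.6]
opening: 0.293
```

Emit:
carry_out:
  commands:
    - {"dx": -1.32, "dy": 0.17, "dz": 0, "roll": -6.4}
    - {"dx": -2.65, "dy": 0.34, "dz": 0, "roll": -12.8}
    - {"dx": -3.97, "dy": 0.5, "dz": 0, "roll": -19.2}
    - {"dx": -5.3, "dy": 0.67, "dz": 0, "roll": -25.6}
    - {"dx": -6.62, "dy": 0.84, "dz": 0, "roll": -32}

```text
t: 7.45
position: [549.8, -31.6, 290.6]
tcp_rot: [0.001, 0.872, -0.49, -0.001]
wrist_force: [0.1, -0.1, -5.9]
opening: 0.29
```

Emit:
carry_out:
  commands:
    - {"dx": -1.21, "dy": -0.56, "dz": 0, "roll": -6.4}
    - {"dx": -2.42, "dy": -1.12, "dz": 0, "roll": -12.8}
    - {"dx": -3.64, "dy": -1.68, "dz": 0, "roll": -19.2}
    - {"dx": -4.85, "dy": -2.24, "dz": 0, "roll": -25.6}
    - {"dx": -6.06, "dy": -2.8, "dz": 0, "roll": -32}

```text
t: 7.87
position: [542.5, 34.6, 290.7]
tcp_rot: [0.0, 0.973, -0.23, -0.001]
wrist_force: [-0.3, 0.1, -5.2]
opening: 0.289
```

Emit:
carry_out:
  commands:
    - {"dx": -0.73, "dy": -1.12, "dz": 0, "roll": -6.4}
    - {"dx": -1.46, "dy": -2.24, "dz": 0, "roll": -12.8}
    - {"dx": -2.2, "dy": -3.35, "dz": 0, "roll": -19.2}
    - {"dx": -2.93, "dy": -4.47, "dz": 0, "roll": -25.6}
    - {"dx": -3.66, "dy": -5.59, "dz": 0, "roll": -32}

```text
t: 8.28
position: [535.2, 100.9, 290.6]
tcp_rot: [0.0, 0.999, 0.047, -0.001]
wrist_force: [0.2, 0.7, -4.5]
opening: 0.285
```

Emit:
carry_out:
  commands:
    - {"dx": 0, "dy": 0, "dz": 0, "roll": 0}
    - {"dx": 0, "dy": 0, "dz": 0, "roll": 0}
    - {"dx": 0, "dy": 0, "dz": 0, "roll": 0}
    - {"dx": 0, "dy": 0, "dz": 0, "roll": 0}

```text
t: 8.62
position: [536.0, 99.8, 291.8]
tcp_rot: [0.0, 0.999, 0.043, -0.0]
wrist_force: [-0.7, 0.2, -5.1]
opening: 0.288
```

```bash
cat > st.py <<'E'
from station import *
from h import *
def st():
    P=[];
    s=sense();q=s["tcp_rot"];print(s["t"],s["position"].round(1) if hasattr(s["position"],'round') else np.round(s["position"],1),"F",np.round(s["wrist_force"],1),"M",np.round(s["moment"],2),"psi",2*np.degrees(np.arctan2(q[2],q[1])).round(2),"q",np.degrees(s["joint_pos"]).round(1))
E
python3 - <<'E'
from st import *
st();out=[]
for n in("top","scene"):
    c=capture(n);np.savez(n+"1.npz",**c);W,_,_=cloud(c)
    p=c["world_to_cam"]@np.array([536,100.6,250,1]);uu=int(p[0]/p[2]*c["fx"]+c["cx"]);vv=int(p[1]/p[2]*c["fy"]+c["cy"])
    out.append(cv2.resize(c["image"][vv-70:vv+70,uu-70:uu+70,::-1],(400,400)))
    A=W[np.hypot(W[:,0]-536,W[:,1]-100.6)<100]
    h,e=np.histogram(A[:,2],np.arange(180,345,5));print(n,[(int(a),int(b)) for a,b in zip(e,h)])
cv2.imwrite("pics/c.png",np.hstack(out));st()
E
```

```text
8.6167 [536.   99.8 291.8] F [-0.7  0.2 -5.1] M [-0.05  0.04 -0.07] psi 4.9 q [  10.6   17.9   14.2   86.4   -0.  -174.3]
top [(180, 0), (185, 0), (190, 0), (195, 0), (200, 0), (205, 0), (210, 0), (215, 0), (220, 0), (225, 0), (230, 0), (235, 0), (240, 0), (245, 0), (250, 0), (255, 0), (260, 0), (265, 0), (270, 0), (275, 0), (280, 0), (285, 0), (290, 0), (295, 0), (300, 0), (305, 0), (310, 0), (315, 0), (320, 0), (325, 0), (330, 0), (335, 0)]
scene [(180, 49), (185, 53), (190, 23), (195, 1), (200, 0), (205, 0), (210, 8), (215, 25), (220, 23), (225, 27), (230, 25), (235, 29), (240, 23), (245, 22), (250, 33), (255, 21), (260, 25), (265, 14), (270, 28), (275, 38), (280, 59), (285, 45), (290, 52), (295, 44), (300, 57), (305, 99), (310, 35), (315, 78), (320, 45), (325, 32), (330, 32), (335, 39)]
8.7167 [536.2  99.9 292.1] F [-0.3  0.2 -4.5] M [ 0.03  0.02 -0.  ] psi 4.94 q [  10.6   17.9   14.2   86.4   -0.  -174.4]
```

View pics/c.png

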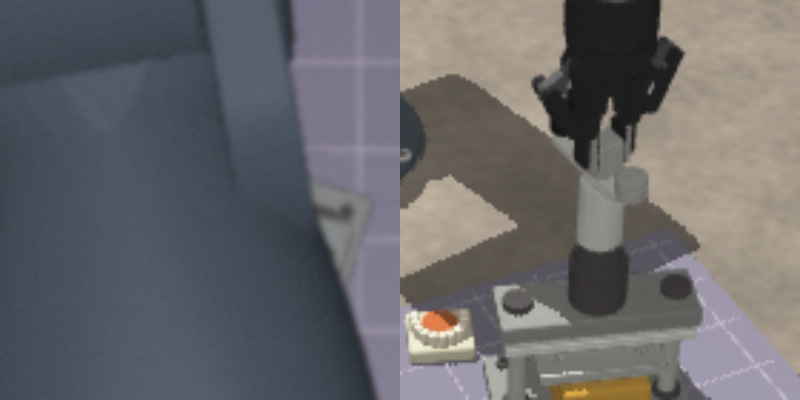

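Run:
```python
from h import *
from scipy.optimize import least_squares
def fit(P,R):
    f=least_squares(lambda p:np.hypot(P[:,0]-p[0],P[:,1]-p[1])-R,[536,100.6],loss="soft_l1",f_scale=1.);return f.x.round(2),len(P),np.abs(f.fun).mean().round(2)
for f in("scene0","scene1"):
    W,_,_=cloud(np.load(f+".npz"));N=W[np.hypot(W[:,0]-536,W[:,1]-100.6)<32]
    print(f,"collar",fit(N[(N[:,2]>148)&(N[:,2]<180)],26.5))
    if f=="scene1":
        for a,b in((220,240),(240,262),(218,265)):
            H=N[(N[:,2]>a)&(N[:,2]<b)];H=H[np.hypot(H[:,0]-536,H[:,1]-100.6)<26];print("hub",a,b,fit(H,20.5))
        print("hub lowest z",np.percentile(N[N[:,2]>200][:,2],[0,2,5]))
```

```text
scene0 collar (array([536.17, 100.39]), 297, np.float64(2.48))
scene1 collar (array([535.88, 100.48]), 298, np.float64(2.32))
hub 220 240 (array([536.11,  99.26]), 103, np.float64(1.5))
hub 240 262 (array([535.99,  99.62]), 114, np.float64(1.47))
hub 218 265 (array([536.01,  99.51]), 237, np.float64(1.49))
hub lowest z [212.05557666 218.50612267 226.94965806]
```

Emit:
carry_out:
  commands:
    - {"dx": 0, "dy": -0.09, "dz": 0.6, "roll": 0}
    - {"dx": 0, "dy": -0.09, "dz": 1.2, "roll": 0}
    - {"dx": 0, "dy": -0.09, "dz": 1.8, "roll": 0}
    - {"dx": 0, "dy": -0.09, "dz": 1.8, "roll": 0}

```text
t: 9.05
position: [535.5, 101.2, 272.6]
tcp_rot: [0.0, 0.999, 0.044, -0.001]
wrist_force: [-0.3, 0.1, -6.1]
opening: 0.29
```

Emit:
carry_out:
  commands:
    - {"dx": 0, "dy": 0, "dz": 0.2, "roll": 0}
    - {"dx": 0, "dy": 0, "dz": 0.4, "roll": 0}
    - {"dx": 0, "dy": 0, "dz": 0.6, "roll": 0}
    - {"dx": 0, "dy": 0, "dz": 0.8, "roll": 0}
    - {"dx": 0, "dy": 0, "dz": 1.0, "roll": 0}

```text
t: 9.47
position: [536.1, 101.4, 264.2]
tcp_rot: [-0.0, 0.999, 0.044, 0.0]
wrist_force: [-0.1, -0.2, -4.8]
opening: 0.289
```

Emit:
carry_out:
  commands:
    - {"dx": 0, "dy": 0, "dz": 0.25, "roll": 0}
    - {"dx": 0, "dy": 0, "dz": 0.5, "roll": 0}
    - {"dx": 0, "dy": 0, "dz": 0.75, "roll": 0}
    - {"dx": 0, "dy": 0, "dz": 1.0, "roll": 0}
    - {"dx": 0, "dy": 0, "dz": 1.3, "roll": 0}

```text
t: 9.88
position: [536.1, 101.3, 251.1]
tcp_rot: [-0.0, 0.999, 0.044, 0.0]
wrist_force: [-0.5, 0.2, -4.6]
opening: 0.291
```

Emit:
carry_out:
  commands:
    - {"dx": 0, "dy": 0, "dz": 0.15, "roll": 0}
    - {"dx": 0, "dy": 0, "dz": 0.3, "roll": 0}
    - {"dx": 0, "dy": 0, "dz": 0.45, "roll": 0}
    - {"dx": 0, "dy": 0, "dz": 0.6, "roll": 0}
    - {"dx": 0, "dy": 0, "dz": 0.6, "roll": 0}

```text
t: 10.3
position: [536.0, 101.3, 245.0]
tcp_rot: [0.0, 0.999, 0.044, -0.0]
wrist_force: [0.1, 0.2, -5.3]
opening: 0.292
```

Expected contact with an unaligned hex is at TCP ≈ 239–241; feel in small steps.

Emit:
carry_out:
  commands:
    - {"dx": 0, "dy": 0, "dz": 0.1, "roll": 0}
    - {"dx": 0, "dy": 0, "dz": 0.2, "roll": 0}
    - {"dx": 0, "dy": 0, "dz": 0.3, "roll": 0}
    - {"dx": 0, "dy": 0, "dz": 0.4, "roll": 0}
    - {"dx": 0, "dy": 0, "dz": 0.4, "roll": 0}

```text
t: 10.72
position: [536.1, 101.3, 241.1]
tcp_rot: [0.0, 0.999, 0.044, -0.0]
wrist_force: [0.2, -0.1, -5.8]
opening: 0.287
```

Emit:
carry_out:
  commands:
    - {"dx": 0, "dy": 0, "dz": 0.05, "roll": 0}
    - {"dx": 0, "dy": 0, "dz": 0.1, "roll": 0}
    - {"dx": 0, "dy": 0, "dz": 0.15, "roll": 0}
    - {"dx": 0, "dy": 0, "dz": 0.2, "roll": 0}
    - {"dx": 0, "dy": 0, "dz": 0.2, "roll": 0}

```text
t: 11.13
position: [536.2, 101.4, 239.4]
tcp_rot: [-0.0, 0.999, 0.044, 0.0]
wrist_force: [-0.3, 0.4, -2.9]
opening: 0.29
```

Emit:
carry_out:
  commands:
    - {"dx": 0, "dy": 0, "dz": 0.03, "roll": 0}
    - {"dx": 0, "dy": 0, "dz": 0.06, "roll": 0}
    - {"dx": 0, "dy": 0, "dz": 0.1, "roll": 0}
    - {"dx": 0, "dy": 0, "dz": 0.1, "roll": 0}

```text
t: 11.47
position: [536.4, 101.4, 239.0]
tcp_rot: [-0.0, 0.999, 0.044, 0.001]
wrist_force: [-1.9, 0.0, 5.3]
opening: 0.287
```

Emit:
carry_out:
  commands:
    - {"dx": 0, "dy": 0, "dz": 0.05, "roll": -1}
    - {"dx": 0, "dy": 0, "dz": 0.05, "roll": -2}
    - {"dx": 0, "dy": 0, "dz": 0.05, "roll": -3}
    - {"dx": 0, "dy": 0, "dz": 0.05, "roll": -3.5}
    - {"dx": 0, "dy": 0, "dz": 0.05, "roll": -3.5}

```text
t: 11.88
position: [536.5, 101.8, 238.7]
tcp_rot: [-0.001, 0.997, 0.075, 0.001]
wrist_force: [-1.4, 2.3, 10.1]
opening: 0.288
```

Emit:
carry_out:
  commands:
    - {"dx": 0, "dy": 0, "dz": 0, "roll": 3}
    - {"dx": 0, "dy": 0, "dz": 0, "roll": 6}
    - {"dx": 0, "dy": 0, "dz": 0, "roll": 9}
    - {"dx": 0, "dy": 0, "dz": 0, "roll": 12}
    - {"dx": 0, "dy": 0, "dz": 0, "roll": 12}

```text
t: 12.3
position: [535.9, 101.5, 238.5]
tcp_rot: [-0.0, 0.999, -0.032, 0.0]
wrist_force: [-5.2, 1.0, 8.3]
opening: 0.289
```

Emit:
carry_out:
  commands:
    - {"dx": 0, "dy": 0, "dz": 0, "roll": 3}
    - {"dx": 0, "dy": 0, "dz": 0, "roll": 6}
    - {"dx": 0, "dy": 0, "dz": 0, "roll": 9}
    - {"dx": 0, "dy": 0, "dz": 0, "roll": 12}
    - {"dx": 0, "dy": 0, "dz": 0, "roll": 12}

```text
t: 12.72
position: [536.0, 101.5, 238.7]
tcp_rot: [-0.0, 0.991, -0.136, 0.0]
wrist_force: [-5.5, -0.1, 10.8]
opening: 0.294
```

Emit:
carry_out:
  commands:
    - {"dx": 0, "dy": 0, "dz": 0, "roll": 3}
    - {"dx": 0, "dy": 0, "dz": 0, "roll": 6}
    - {"dx": 0, "dy": 0, "dz": 0, "roll": 9}
    - {"dx": 0, "dy": 0, "dz": 0, "roll": 12}
    - {"dx": 0, "dy": 0, "dz": 0, "roll": 12}

```text
t: 13.13
position: [536.0, 101.5, 238.6]
tcp_rot: [-0.0, 0.971, -0.239, 0.0]
wrist_force: [-4.6, 1.2, 9.5]
opening: 0.289
```

Emit:
carry_out:
  commands:
    - {"dx": -0.06, "dy": 0.03, "dz": 0, "roll": 0}
    - {"dx": -0.06, "dy": 0.03, "dz": 0, "roll": 3}
    - {"dx": -0.06, "dy": 0.03, "dz": 0, "roll": 6}
    - {"dx": -0.06, "dy": 0.03, "dz": 0, "roll": 9}
    - {"dx": -0.06, "dy": 0.03, "dz": 0, "roll": 9}

```text
t: 13.55
position: [535.5, 101.5, 238.1]
tcp_rot: [-0.0, 0.949, -0.314, 0.0]
wrist_force: [-1.2, 0.3, 2.4]
opening: 0.288
```

Emit:
carry_out:
  commands:
    - {"dx": 0, "dy": 0, "dz": 0, "roll": 3}
    - {"dx": 0, "dy": 0, "dz": 0, "roll": 6}
    - {"dx": 0, "dy": 0, "dz": 0, "roll": 9}
    - {"dx": 0, "dy": 0, "dz": 0, "roll": 12}
    - {"dx": 0, "dy": 0, "dz": 0, "roll": 12}

```text
t: 13.97
position: [535.4, 101.4, 237.4]
tcp_rot: [0.0, 0.912, -0.411, -0.0]
wrist_force: [-0.1, 1.1, -4.8]
opening: 0.293
```

Emit:
carry_out:
  commands:
    - {"dx": 0, "dy": 0, "dz": 0, "roll": 3}
    - {"dx": 0, "dy": 0, "dz": 0, "roll": 6}
    - {"dx": 0, "dy": 0, "dz": 0, "roll": 9}
    - {"dx": 0, "dy": 0, "dz": 0, "roll": 12}
    - {"dx": 0, "dy": 0, "dz": 0, "roll": 12}

```text
t: 14.38
position: [535.4, 101.7, 237.6]
tcp_rot: [-0.0, 0.864, -0.503, -0.0]
wrist_force: [0.3, 2.6, -5.8]
opening: 0.29
```

Emit:
carry_out:
  commands:
    - {"dx": 0, "dy": 0, "dz": 0, "roll": -3}
    - {"dx": 0, "dy": 0, "dz": 0, "roll": -5}
    - {"dx": 0, "dy": 0, "dz": 0.1, "roll": -5}
    - {"dx": 0, "dy": 0, "dz": 0.2, "roll": -5}
    - {"dx": 0, "dy": 0, "dz": 0.2, "roll": -5}

```text
t: 14.8
position: [535.5, 101.6, 235.7]
tcp_rot: [-0.0, 0.885, -0.465, -0.0]
wrist_force: [0.4, 4.3, -3.9]
opening: 0.287
```

```bash
python3 -c "
from st import *
st()"
```

```text
14.8 [535.5 101.6 235.7] F [ 0.4  4.3 -3.9] M [1.19 0.05 0.04] psi -55.44 q [  10.7   17.6    5.7   78.1    0.  -113.8]
```

Emit:
carry_out:
  commands:
    - {"dx": -0.03, "dy": -0.02, "dz": 0.1, "roll": 0}
    - {"dx": -0.03, "dy": -0.02, "dz": 0.2, "roll": 0}
    - {"dx": -0.03, "dy": -0.02, "dz": 0.3, "roll": 0}
    - {"dx": -0.03, "dy": -0.02, "dz": 0.4, "roll": 0}
    - {"dx": -0.03, "dy": -0.02, "dz": 0.4, "roll": 0}

```text
t: 15.22
position: [535.5, 101.7, 231.9]
tcp_rot: [-0.0, 0.885, -0.465, 0.0]
wrist_force: [-1.7, 2.5, 2.3]
opening: 0.289
```

```bash
python3 -c "
from st import *
st()"
```

```text
15.2167 [535.5 101.7 231.9] F [-1.7  2.5  2.3] M [0.92 0.44 0.13] psi -55.46 q [  10.8   17.6    5.2   77.6    0.  -113.8]
```

Emit:
carry_out:
  commands:
    - {"dx": -0.03, "dy": 0, "dz": 0.1, "roll": 0}
    - {"dx": -0.03, "dy": 0, "dz": 0.2, "roll": 0}
    - {"dx": -0.03, "dy": 0, "dz": 0.3, "roll": 0}
    - {"dx": -0.03, "dy": 0, "dz": 0.4, "roll": 0}
    - {"dx": -0.03, "dy": 0, "dz": 0.5, "roll": 0}

```text
t: 15.63
position: [535.5, 101.9, 227.5]
tcp_rot: [-0.0, 0.885, -0.465, 0.001]
wrist_force: [-3.7, 0.9, 13.7]
opening: 0.288
```

```bash
python3 -c "
from st import *
st()"
```

```text
15.6333 [535.5 101.9 227.5] F [-3.7  0.9 13.7] M [0.33 1.23 0.18] psi -55.46 q [  10.8   17.6    4.5   76.9   -0.  -113.8]
```

Emit:
carry_out:
  commands:
    - {"dx": -0.02, "dy": 0.04, "dz": 0, "roll": 1}
    - {"dx": -0.02, "dy": 0.04, "dz": 0, "roll": 2}
    - {"dx": -0.02, "dy": 0.04, "dz": 0, "roll": 0}
    - {"dx": -0.02, "dy": 0.04, "dz": 0, "roll": -2}
    - {"dx": -0.02, "dy": 0.04, "dz": 0, "roll": -2}

```text
t: 16.05
position: [535.0, 101.8, 226.6]
tcp_rot: [0.0, 0.894, -0.449, 0.0]
wrist_force: [2.6, 2.4, -2.9]
opening: 0.288
```

```bash
python3 -c "
from st import *
st()"
```

```text
16.05 [535.  101.8 226.6] F [ 2.6  2.4 -2.9] M [ 0.73 -0.5   0.02] psi -53.36 q [  10.8   17.6    4.4   76.8   -0.  -115.9]
```

Emit:
carry_out:
  commands:
    - {"dx": 0, "dy": -0.03, "dz": 0.1, "roll": 0}
    - {"dx": 0, "dy": -0.03, "dz": 0.2, "roll": 0}
    - {"dx": 0, "dy": -0.03, "dz": 0.3, "roll": 0}
    - {"dx": 0, "dy": -0.03, "dz": 0.4, "roll": 0}
    - {"dx": 0, "dy": -0.03, "dz": 0.4, "roll": 0}

```text
t: 16.47
position: [535.0, 102.0, 222.5]
tcp_rot: [0.0, 0.893, -0.45, -0.0]
wrist_force: [1.2, 1.1, -6.9]
opening: 0.291
```

Emit:
carry_out:
  commands:
    - {"dx": 0, "dy": 0, "dz": 0.05, "roll": 0}
    - {"dx": 0, "dy": 0, "dz": 0.1, "roll": 0}
    - {"dx": 0, "dy": 0, "dz": 0.15, "roll": 0}
    - {"dx": 0, "dy": 0, "dz": 0.15, "roll": 0}

```text
t: 16.8
position: [535.1, 102.0, 221.5]
tcp_rot: [0.0, 0.893, -0.45, 0.0]
wrist_force: [-0.6, 0.1, -0.3]
opening: 0.289
```

```bash
python3 -c "
from st import *
st()"
```

```text
16.8 [535.1 102.  221.5] F [-0.6  0.1 -0.3] M [ 0.08 -0.02 -0.01] psi -53.46 q [  10.8   17.6    3.7   76.1   -0.  -115.7]
```

Emit:
carry_out:
  commands:
    - {"dx": 0, "dy": 0, "dz": 0.05, "roll": 0}
    - {"dx": 0, "dy": 0, "dz": 0.1, "roll": 0}
    - {"dx": 0, "dy": 0, "dz": 0.1, "roll": 0}
    - {"dx": 0, "dy": 0, "dz": 0.1, "roll": 0}

```text
t: 17.13
position: [535.2, 102.0, 221.4]
tcp_rot: [-0.0, 0.893, -0.45, 0.001]
wrist_force: [-3.9, -1.4, 12.3]
opening: 0.287
```

Run:
```python
from st import *
st()
c=capture("scene");np.savez("scene2.npz",**c);W,_,_=cloud(c)
N=W[np.hypot(W[:,0]-536,W[:,1]-100.6)<32];print(np.histogram(N[:,2],np.arange(184,215,3)))
a=c["image"][150:310,280:400,::-1];cv2.imwrite("pics/d.png",cv2.resize(a,(600,800))[:600] if 0 else cv2.resize(a,(450,600)))
st()
```

```text
17.1333 [535.2 102.  221.4] F [-3.9 -1.4 12.3] M [-0.2   1.16 -0.02] psi -53.46 q [  10.8   17.6    3.7   76.    -0.  -115.7]
(array([26, 29, 22, 11,  6,  8, 19, 16,  9,  7]), array([184, 187, 190, 193, 196, 199, 202, 205, 208, 211, 214]))
17.1833 [535.2 102.  221.4] F [-4.9 -1.1 11.4] M [-0.26  1.1  -0.09] psi -53.46 q [  10.8   17.6    3.7   76.    -0.  -115.7]
```

View pics/d.png

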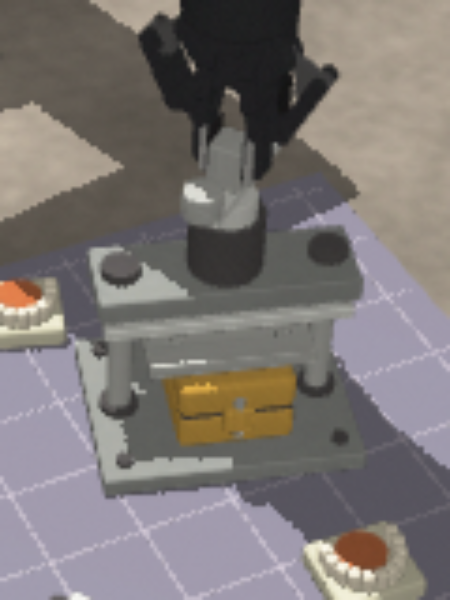

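Emit:
carry_out:
  commands:
    - {"dx": 0, "dy": 0, "dz": -0.08, "roll": 0}
    - {"dx": 0, "dy": 0, "dz": -0.08, "roll": 5}
    - {"dx": 0, "dy": 0, "dz": -0.08, "roll": 10}
    - {"dx": 0, "dy": 0, "dz": -0.08, "roll": 15}
    - {"dx": 0, "dy": 0, "dz": -0.08, "roll": 20}

```text
t: 17.6
position: [535.4, 102.1, 221.4]
tcp_rot: [-0.0, 0.8, -0.6, 0.0]
wrist_force: [0.2, -0.2, 2.4]
opening: 0.288
```

```bash
python3 -c "
from st import *
st()"
```

```text
17.6 [535.4 102.1 221.4] F [ 0.2 -0.2  2.4] M [-0.1  -0.21  0.39] psi -73.7 q [ 10.8  17.6   3.7  76.1  -0.  -95.5]
```

Emit:
carry_out:
  commands:
    - {"dx": 0, "dy": 0, "dz": 0, "roll": 7}
    - {"dx": 0, "dy": 0, "dz": 0, "roll": 14}
    - {"dx": 0, "dy": 0, "dz": 0, "roll": 21}
    - {"dx": 0, "dy": 0, "dz": 0, "roll": 28}
    - {"dx": 0, "dy": 0, "dz": 0, "roll": 35}

```text
t: 18.02
position: [535.6, 101.8, 221.4]
tcp_rot: [0.0, -0.582, 0.813, -0.001]
wrist_force: [1.6, -1.7, 0.8]
opening: 0.285
```

```bash
python3 -c "
from st import *
st()"
```

```text
18.0167 [535.6 101.8 221.4] F [ 1.6 -1.7  0.8] M [-0.56 -0.66  0.31] psi 251.2 q [ 10.8  17.6   3.7  76.1  -0.  -60.4]
```

Emit:
carry_out:
  commands:
    - {"dx": 0.01, "dy": -0.03, "dz": 0, "roll": 7}
    - {"dx": 0.01, "dy": -0.03, "dz": 0, "roll": 14}
    - {"dx": 0.01, "dy": -0.03, "dz": 0, "roll": 21}
    - {"dx": 0.01, "dy": -0.03, "dz": 0, "roll": 28}
    - {"dx": 0.01, "dy": -0.03, "dz": 0, "roll": 35}

```text
t: 18.43
position: [535.7, 101.4, 221.5]
tcp_rot: [0.0, -0.311, 0.951, -0.001]
wrist_force: [1.0, -3.1, 1.9]
opening: 0.289
```

Emit:
carry_out:
  commands:
    - {"dx": 0, "dy": 0, "dz": 0, "roll": 7}
    - {"dx": 0, "dy": 0, "dz": 0, "roll": 14}
    - {"dx": 0, "dy": 0, "dz": 0, "roll": 21}
    - {"dx": 0, "dy": 0, "dz": 0, "roll": 28}
    - {"dx": 0, "dy": 0, "dz": 0, "roll": 35}

```text
t: 18.85
position: [535.6, 101.1, 221.4]
tcp_rot: [0.0, -0.01, 1.0, -0.001]
wrist_force: [-0.9, -6.3, 3.5]
opening: 0.29
```

```bash
python3 -c "
from st import *
st()"
```

```text
18.85 [535.6 101.1 221.4] F [-0.9 -6.3  3.5] M [-1.55  0.1   0.35] psi 181.18 q [10.7 17.6  3.8 76.1 -0.1  9.6]
```

Emit:
carry_out:
  commands:
    - {"dx": 0.02, "dy": -0.06, "dz": 0, "roll": 7}
    - {"dx": 0.02, "dy": -0.06, "dz": 0, "roll": 14}
    - {"dx": 0.02, "dy": -0.06, "dz": 0, "roll": 21}
    - {"dx": 0.03, "dy": -0.06, "dz": 0, "roll": 28}
    - {"dx": 0.03, "dy": -0.06, "dz": 0, "roll": 35}

```text
t: 19.27
position: [535.1, 100.8, 221.4]
tcp_rot: [0.0, 0.291, 0.957, -0.0]
wrist_force: [-1.5, -3.2, 4.0]
opening: 0.289
```

Run:
```python
from st import *
st()
c=capture("scene");np.savez("scene3.npz",**c)
for f in("scene0","scene2","scene3"):
    d=np.load(f+".npz");W,_,_=cloud(d)
    # rotate to press frame
    a=np.radians(-16.5);X=W-[536,100.6,0];x=X[:,0]*np.cos(a)+X[:,1]*np.sin(a);y=-X[:,0]*np.sin(a)+X[:,1]*np.cos(a)
    m=(abs(y)<50)&(x>20)&(x<60);z=W[m,2]
    print(f,np.histogram(z,np.arange(60,140,4))[0])
    t=(abs(y)<45)&(x>31.5)&(x<44)&(W[:,2]>76)&(W[:,2]<100);print(" plate ledge z",np.median(W[t,2]),t.sum())
```

```text
19.2667 [535.1 100.8 221.4] F [-1.5 -3.2  4. ] M [-0.94  0.41  0.29] psi 146.2 q [10.7 17.6  3.7 76.1 -0.1 44.5]
scene0 [ 35  38  64  78  33  30  50 138 111  12   3  11  49  71  32  21  36  38
  44]
 plate ledge z 89.65285271089266 190
scene2 [ 27  45  62  85  29  33  47 141 107  18   6  17  47  75  22  16  38  42
  48]
 plate ledge z 89.81382351586694 195
scene3 [ 33  36  67  59  51  61 144  87  13   5  20  49  60  46   1  13  35  42
  47]
 plate ledge z 85.85859469986343 164
```

Emit:
carry_out:
  commands:
    - {"dx": -0.01, "dy": -0.03, "dz": 0, "roll": 7}
    - {"dx": -0.01, "dy": -0.03, "dz": 0, "roll": 14}
    - {"dx": -0.01, "dy": -0.03, "dz": 0, "roll": 21}
    - {"dx": -0.01, "dy": -0.03, "dz": 0, "roll": 28}
    - {"dx": -0.01, "dy": -0.03, "dz": 0, "roll": 35}

```text
t: 19.73
position: [534.8, 100.8, 221.4]
tcp_rot: [0.0, 0.564, 0.826, -0.0]
wrist_force: [-3.2, -2.1, 6.9]
opening: 0.29
```

```bash
python3 -c "
from st import *
st()"
```

```text
19.7333 [534.8 100.8 221.4] F [-3.2 -2.1  6.9] M [-0.52  1.06  0.32] psi 111.4 q [10.7 17.6  3.7 76.1 -0.  79.3]
```

Emit:
carry_out:
  commands:
    - {"dx": 0, "dy": -0.03, "dz": -0.05, "roll": 7}
    - {"dx": 0, "dy": -0.03, "dz": -0.05, "roll": 14}
    - {"dx": 0, "dy": -0.03, "dz": -0.05, "roll": 21}
    - {"dx": 0, "dy": -0.03, "dz": -0.05, "roll": 28}
    - {"dx": 0, "dy": -0.03, "dz": -0.05, "roll": 35}

```text
t: 20.15
position: [534.4, 101.0, 221.5]
tcp_rot: [-0.0, 0.786, 0.618, -0.0]
wrist_force: [-1.0, 1.2, -0.8]
opening: 0.288
```

```bash
python3 -c "
from st import *
st()"
```

```text
20.15 [534.4 101.  221.5] F [-1.   1.2 -0.8] M [0.17 0.55 0.38] psi 76.4 q [ 10.7  17.6   3.7  76.1   0.  114.3]
```

Emit:
carry_out:
  commands:
    - {"dx": 0, "dy": 0, "dz": 0, "roll": 7}
    - {"dx": 0, "dy": 0, "dz": 0, "roll": 14}
    - {"dx": 0, "dy": 0, "dz": 0, "roll": 21}
    - {"dx": 0, "dy": 0, "dz": 0, "roll": 28}
    - {"dx": 0, "dy": 0, "dz": 0, "roll": 35}

```text
t: 20.57
position: [534.4, 101.3, 221.5]
tcp_rot: [-0.001, 0.935, 0.354, -0.0]
wrist_force: [-1.5, 2.9, -0.6]
opening: 0.29
```

```bash
python3 -c "
from st import *
st()"
```

```text
20.5667 [534.4 101.3 221.5] F [-1.5  2.9 -0.6] M [0.81 0.6  0.44] psi 41.42 q [1.070e+01 1.760e+01 3.700e+00 7.610e+01 1.000e-01 1.493e+02]
```

Emit:
carry_out:
  commands:
    - {"dx": 0, "dy": 0, "dz": 0, "roll": 6}
    - {"dx": 0, "dy": 0, "dz": 0, "roll": 12}
    - {"dx": 0, "dy": 0, "dz": 0, "roll": 18}
    - {"dx": 0, "dy": 0, "dz": 0, "roll": 22}

```text
t: 20.9
position: [534.5, 101.5, 221.5]
tcp_rot: [-0.001, 0.986, 0.169, -0.0]
wrist_force: [-1.6, 5.2, -1.7]
opening: 0.289
```

```bash
cat > pl.py <<'E'
from st import *
st()
c=capture("scene");np.savez("scene4.npz",**c);st()
for f in("scene0","scene2","scene3","scene4"):
    d=np.load(f+".npz");W,u,v=cloud(d)
    a=np.radians(-16.5);X=W-[536,100.6,0];x=X[:,0]*np.cos(a)+X[:,1]*np.sin(a);y=-X[:,0]*np.sin(a)+X[:,1]*np.cos(a)
    t=(abs(y)<45)&(x>33)&(x<42)&(W[:,2]>76)&(W[:,2]<100);print(f," plate ledge z",np.median(W[t,2]),t.sum(),
      "hist",np.histogram(W[(abs(y)<50)&(x>20)&(x<60),2],np.arange(68,140,3))[0])
im=[cv2.resize(np.load(f+".npz")["image"][220:275,305:380,::-1],(390,286),interpolation=cv2.INTER_CUBIC) for f in("scene2","scene4")]
cv2.imwrite("pics/e%d.png"%int(sense()["t"]),np.hstack(im));print("pics/e%d.png"%int(sense()["t"]))
E
python3 pl.py
```

```text
20.9 [534.5 101.5 221.5] F [-1.6  5.2 -1.7] M [1.16 0.37 0.49] psi 19.44 q [1.070e+01 1.760e+01 3.700e+00 7.610e+01 1.000e-01 1.713e+02]
20.95 [534.5 101.5 221.5] F [-2.   4.8 -0.7] M [1.19 0.42 0.14] psi 19.22 q [1.070e+01 1.760e+01 3.700e+00 7.610e+01 1.000e-01 1.715e+02]
scene0  plate ledge z 89.7617257567025 129 hist [ 49  60  48  18  17  34  51 116  96  22   6   2   8  27  41  55  29   9
  17  34  25  37  30]
scene2  plate ledge z 89.8346889573375 142 hist [ 47  67  44  18  15  39  50 117  93  26   7   5  10  23  44  62  19   7
  21  29  31  34  38]
scene3  plate ledge z 86.31139498611248 108 hist [ 48  52  43  34  43  78 123  48  12   3   3  20  34  47  50  24   1   4
  18  26  30  36  37]
scene4  plate ledge z 84.97285301509226 96 hist [ 43  51  46  32  57 107  83  28   3   7  17  33  47  61  13   2   0   3
  15  30  32  34  35]
pics/e20.png
```

```bash
cat > ph.py <<'E'
from h import *
# vertical profile tracking along plate columns, in scene image: shift of rows vs scene0
import sys
def prof(f,cols):
    c=np.load(f+".npz");g=cv2.cvtColor(c["image"],cv2.COLOR_RGB2GRAY).astype(np.float32);return g,c
c0=np.load("scene0.npz")
def px(P):
    p=c0["world_to_cam"]@np.r_[P,1];return p[0]/p[2]*c0["fx"]+c0["cx"],p[1]/p[2]*c0["fy"]+c0["cy"]
a=np.radians(-16.5)
def wp(x,y,z):return np.array([536+x*np.cos(a)-y*np.sin(a),100.6+x*np.sin(a)+y*np.cos(a),z])
# rectify vertical plane x=xp of press frame: y in +-45, z 60..135, 0.5 mm/pixel
def rect(f,xp,y=40,z0=60,z1=135):
    src=np.float32([px(wp(xp,-y,z1)),px(wp(xp,y,z1)),px(wp(xp,y,z0)),px(wp(xp,-y,z0))])
    H=cv2.getPerspectiveTransform(src,np.float32([[0,0],[320,0],[320,(z1-z0)*8],[0,(z1-z0)*8]]))
    g,_=prof(f,0);return cv2.warpPerspective(g,H,(320,int((z1-z0)*8)),flags=cv2.INTER_CUBIC)
if __name__=="__main__":
    fs=sys.argv[1:];out=[]
    for f in fs:
        R=rect(f,44);out.append(R);p=R[:,20:300].mean(1)[::8];print(f,"z 134.. down:",p.round().astype(int).tolist())
    cv2.imwrite("pics/rect.png",np.hstack([cv2.resize(o,(260,600)) for o in out]))
E
python3 ph.py scene0 scene3 scene4
```

```text
scene0 z 134.. down: [132, 138, 143, 148, 153, 157, 157, 154, 150, 147, 146, 145, 141, 135, 127, 121, 118, 117, 117, 118, 117, 116, 115, 115, 114, 114, 115, 116, 116, 116, 116, 116, 116, 116, 115, 113, 112, 115, 125, 140, 154, 160, 156, 145, 132, 123, 118, 117, 117, 117, 117, 115, 113, 110, 108, 106, 107, 107, 108, 108, 108, 111, 117, 127, 139, 150, 157, 158, 155, 149, 141, 132, 125, 119, 114]
scene3 z 134.. down: [135, 143, 146, 147, 145, 143, 144, 147, 153, 157, 159, 156, 152, 149, 147, 147, 144, 139, 132, 126, 122, 120, 121, 121, 121, 120, 119, 117, 117, 116, 117, 117, 117, 117, 117, 117, 118, 118, 117, 117, 116, 116, 116, 118, 121, 125, 128, 129, 128, 125, 121, 119, 118, 118, 118, 117, 115, 112, 110, 110, 112, 116, 120, 125, 129, 132, 135, 136, 135, 133, 129, 125, 120, 117, 115]
scene4 z 134.. down: [135, 141, 145, 146, 146, 146, 146, 145, 143, 143, 145, 150, 155, 158, 157, 153, 149, 147, 147, 146, 142, 135, 128, 122, 119, 118, 119, 118, 117, 116, 116, 116, 116, 117, 117, 117, 117, 117, 117, 117, 117, 116, 114, 114, 116, 122, 130, 136, 138, 134, 129, 123, 119, 118, 118, 118, 117, 115, 112, 111, 114, 119, 127, 134, 139, 141, 141, 140, 138, 134, 130, 125, 120, 117, 114][ WARN:0@0.037] global loadsave.cpp:1063 imwrite_ Unsupported depth image for selected encoder is fallbacked to CV_8U.
```

View pics/rect.png

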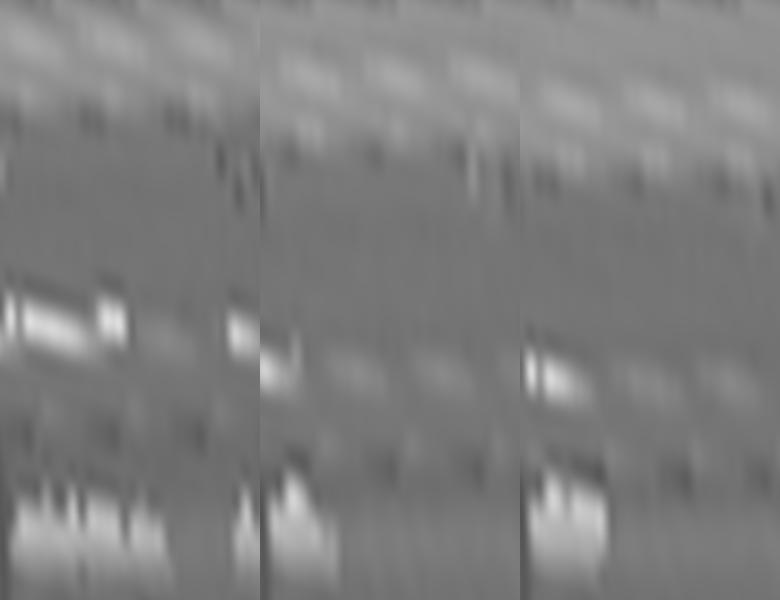

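Emit:
carry_out:
  commands:
    - {"dx": 0, "dy": 0, "dz": 0, "roll": 0}
    - {"dx": 0, "dy": 0, "dz": 0, "roll": 0}
    - {"dx": 0, "dy": 0, "dz": 0, "roll": 0}
    - {"dx": 0, "dy": 0, "dz": 0, "roll": 0}
    - {"dx": 0, "dy": 0, "dz": 0, "roll": 0}
  claw: 1

```text
t: 21.37
position: [534.8, 100.8, 221.7]
tcp_rot: [0.0, 0.985, 0.17, 0.0]
wrist_force: [-0.1, -0.5, -1.2]
opening: 0.971
```

Emit:
carry_out:
  commands:
    - {"dx": 0, "dy": 0, "dz": 0, "roll": 0}
    - {"dx": 0, "dy": 0, "dz": 0, "roll": 0}
    - {"dx": 0, "dy": 0, "dz": 0, "roll": 0}
    - {"dx": 0, "dy": 0, "dz": 0, "roll": 0}
    - {"dx": 0, "dy": 0, "dz": -0.3, "roll": 0}

```text
t: 21.78
position: [534.5, 100.8, 224.3]
tcp_rot: [0.0, 0.985, 0.17, -0.0]
wrist_force: [-0.2, 0.3, 0.2]
opening: 0.997
```

```bash
python3 -c "
from st import *
st();print(sense()['opening'])"
```

```text
21.7833 [534.5 100.8 224.3] F [-0.2  0.3  0.2] M [-0.04  0.    0.01] psi 19.54 q [ 10.7  17.6   4.   76.5  -0.  171.1]
0.9966382831134526
```

Released cleanly; lift, turn the gripper back half a turn, lower.

Emit:
carry_out:
  commands:
    - {"dx": 0, "dy": 0, "dz": -1, "roll": 0}
    - {"dx": 0, "dy": 0, "dz": -2.5, "roll": 0}
    - {"dx": 0, "dy": 0, "dz": -4.5, "roll": 0}
    - {"dx": 0, "dy": 0, "dz": -6.2, "roll": 0}
    - {"dx": 0, "dy": 0, "dz": -6.2, "roll": 0}

```text
t: 22.2
position: [535.7, 101.1, 290.6]
tcp_rot: [-0.0, 0.985, 0.17, 0.002]
wrist_force: [0.9, 0.4, -0.2]
opening: 1.0
```

Emit:
carry_out:
  commands:
    - {"dx": 0, "dy": 0, "dz": 0, "roll": -7}
    - {"dx": 0, "dy": 0, "dz": 0, "roll": -14}
    - {"dx": 0, "dy": 0, "dz": 0, "roll": -21}
    - {"dx": 0, "dy": 0, "dz": 0, "roll": -28}
    - {"dx": 0, "dy": 0, "dz": 0, "roll": -35}

```text
t: 22.62
position: [534.7, 100.9, 286.9]
tcp_rot: [0.0, 0.887, 0.461, 0.0]
wrist_force: [-0.9, -0.7, -0.7]
opening: 1.001
```

Emit:
carry_out:
  commands:
    - {"dx": 0, "dy": 0, "dz": 0, "roll": -7}
    - {"dx": 0, "dy": 0, "dz": 0, "roll": -14}
    - {"dx": 0, "dy": 0, "dz": 0, "roll": -21}
    - {"dx": 0, "dy": 0, "dz": 0, "roll": -28}
    - {"dx": 0, "dy": 0, "dz": 0, "roll": -35}

```text
t: 23.03
position: [534.7, 100.9, 286.9]
tcp_rot: [0.0, 0.708, 0.706, 0.0]
wrist_force: [-0.3, 0.3, -0.1]
opening: 0.999
```

Emit:
carry_out:
  commands:
    - {"dx": 0, "dy": 0, "dz": 0, "roll": -7}
    - {"dx": 0, "dy": 0, "dz": 0, "roll": -14}
    - {"dx": 0, "dy": 0, "dz": 0, "roll": -21}
    - {"dx": 0, "dy": 0, "dz": 0, "roll": -28}
    - {"dx": 0, "dy": 0, "dz": 0, "roll": -35}

```text
t: 23.45
position: [534.7, 100.9, 286.9]
tcp_rot: [0.0, 0.463, 0.887, 0.0]
wrist_force: [0.8, -0.0, 0.2]
opening: 0.999
```

Emit:
carry_out:
  commands:
    - {"dx": 0, "dy": 0, "dz": 0, "roll": -7}
    - {"dx": 0, "dy": 0, "dz": 0, "roll": -14}
    - {"dx": 0, "dy": 0, "dz": 0, "roll": -21}
    - {"dx": 0, "dy": 0, "dz": 0, "roll": -28}
    - {"dx": 0, "dy": 0, "dz": 0, "roll": -35}

```text
t: 23.87
position: [534.7, 100.9, 286.9]
tcp_rot: [0.0, 0.175, 0.985, 0.0]
wrist_force: [0.9, 0.9, 0.4]
opening: 0.994
```

Emit:
carry_out:
  commands:
    - {"dx": 0, "dy": 0, "dz": 0, "roll": -7}
    - {"dx": 0, "dy": 0, "dz": 0, "roll": -14}
    - {"dx": 0, "dy": 0, "dz": 0, "roll": -21}
    - {"dx": 0, "dy": 0, "dz": 0, "roll": -28}
    - {"dx": 0, "dy": 0, "dz": 0, "roll": -35}

```text
t: 24.28
position: [534.7, 100.9, 286.9]
tcp_rot: [0.0, -0.13, 0.992, 0.0]
wrist_force: [0.4, -0.0, -0.2]
opening: 0.997
```

Emit:
carry_out:
  commands:
    - {"dx": 0, "dy": 0, "dz": 0, "roll": -5}
    - {"dx": 0, "dy": 0, "dz": 0, "roll": -5}
    - {"dx": 0, "dy": 0, "dz": 0, "roll": -5}

```text
t: 24.53
position: [534.7, 100.9, 286.8]
tcp_rot: [0.0, -0.168, 0.986, 0.0]
wrist_force: [-0.5, -0.3, -0.3]
opening: 1.005
```

```bash
python3 - <<'E'
from st import *
st();c=capture("scene");np.savez("scene5.npz",**c)
cv2.imwrite("pics/f.png",cv2.resize(c["image"][150:290,280:400,::-1],(514,600)))
E
python3 ph.py scene0 scene5 2>/dev/null
```

```text
24.5333 [534.7 100.9 286.8] F [-0.5 -0.3 -0.3] M [ 0.05 -0.01  0.03] psi 199.38 q [10.7 17.6 13.1 85.5  0.  -8.7]
scene0 z 134.. down: [132, 138, 143, 148, 153, 157, 157, 154, 150, 147, 146, 145, 141, 135, 127, 121, 118, 117, 117, 118, 117, 116, 115, 115, 114, 114, 115, 116, 116, 116, 116, 116, 116, 116, 115, 113, 112, 115, 125, 140, 154, 160, 156, 145, 132, 123, 118, 117, 117, 117, 117, 115, 113, 110, 108, 106, 107, 107, 108, 108, 108, 111, 117, 127, 139, 150, 157, 158, 155, 149, 141, 132, 125, 119, 114]
scene5 z 134.. down: [134, 140, 144, 145, 145, 145, 145, 144, 142, 142, 144, 149, 154, 157, 156, 153, 149, 146, 146, 145, 141, 134, 127, 121, 118, 118, 118, 118, 117, 116, 116, 116, 116, 116, 116, 116, 116, 117, 117, 117, 116, 115, 114, 113, 115, 121, 129, 135, 137, 134, 128, 122, 118, 117, 117, 117, 116, 114, 112, 111, 113, 119, 126, 133, 138, 140, 140, 139, 137, 134, 129, 124, 120, 116, 114]
```

View pics/f.png

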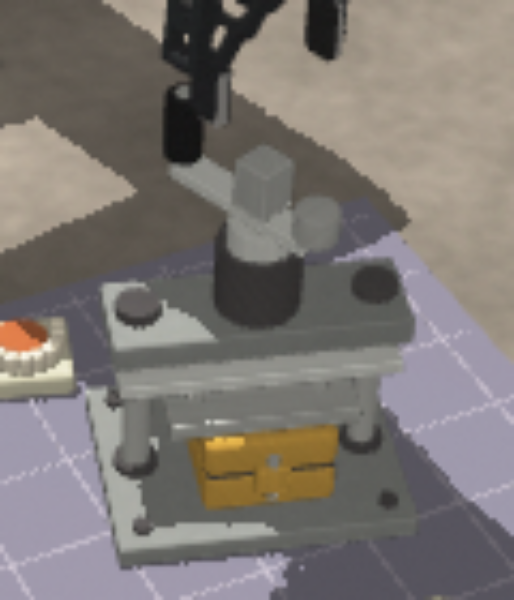

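Emit:
carry_out:
  commands:
    - {"dx": 0, "dy": 0, "dz": 2, "roll": 0}
    - {"dx": 0, "dy": 0, "dz": 4, "roll": 0}
    - {"dx": 0, "dy": 0, "dz": 5.5, "roll": 0}
    - {"dx": 0, "dy": 0, "dz": 6.4, "roll": 0}
    - {"dx": 0, "dy": 0, "dz": 6.4, "roll": 0}

```text
t: 25.0
position: [533.9, 100.7, 221.0]
tcp_rot: [-0.001, -0.169, 0.986, -0.0]
wrist_force: [-0.8, 0.0, -0.3]
opening: 0.994
```

Emit:
carry_out:
  commands:
    - {"dx": 0, "dy": 0, "dz": 0, "roll": 0}
    - {"dx": 0, "dy": 0, "dz": 0, "roll": 0}
    - {"dx": 0, "dy": 0, "dz": 0, "roll": 0}
    - {"dx": 0, "dy": 0, "dz": 0, "roll": 0}
    - {"dx": 0, "dy": 0, "dz": 0, "roll": 0}
  claw: -1
  force: 80

```text
t: 25.42
position: [535.0, 100.9, 223.2]
tcp_rot: [0.0, -0.17, 0.986, -0.0]
wrist_force: [1.2, -4.3, 12.6]
opening: 0.298
```

Emit:
carry_out:
  commands:
    - {"dx": 0, "dy": 0, "dz": 0, "roll": 0}
    - {"dx": 0, "dy": 0, "dz": 0, "roll": 0}
    - {"dx": 0, "dy": 0, "dz": 0, "roll": 0}
    - {"dx": 0, "dy": 0, "dz": 0, "roll": 0}

```text
t: 25.75
position: [534.9, 101.0, 223.4]
tcp_rot: [0.001, -0.17, 0.985, 0.0]
wrist_force: [-1.1, 0.2, 5.9]
opening: 0.291
```

```bash
python3 -c "
from st import *
st();print(sense()['opening'])"
```

```text
25.75 [534.9 101.  223.4] F [-1.1  0.2  5.9] M [0.07 0.29 0.1 ] psi 199.54 q [10.7 17.5  3.9 76.3  0.  -8.9]
0.29052349527665666
```

Emit:
carry_out:
  commands:
    - {"dx": 0, "dy": 0, "dz": 0, "roll": 6}
    - {"dx": 0, "dy": 0, "dz": 0, "roll": 12}
    - {"dx": 0, "dy": 0, "dz": 0, "roll": 18}
    - {"dx": 0, "dy": 0, "dz": 0, "roll": 24}

```text
t: 26.08
position: [534.9, 101.1, 223.4]
tcp_rot: [0.001, 0.041, 0.999, 0.0]
wrist_force: [-1.8, 0.8, 7.7]
opening: 0.291
```

```bash
python3 -c "
from st import *
st()"
```

```text
26.0833 [534.9 101.1 223.4] F [-1.8  0.8  7.7] M [0.12 0.45 0.54] psi 175.26 q [10.7 17.5  3.9 76.3  0.  15.4]
```

Emit:
carry_out:
  commands:
    - {"dx": 0, "dy": 0, "dz": 0, "roll": 6}
    - {"dx": 0, "dy": 0, "dz": 0, "roll": 12}
    - {"dx": 0, "dy": 0, "dz": 0, "roll": 18}

```text
t: 26.33
position: [534.9, 101.1, 223.4]
tcp_rot: [0.0, 0.197, 0.98, 0.0]
wrist_force: [-1.5, 1.0, 7.2]
opening: 0.292
```

```bash
python3 - <<'E'
from st import *
st();c=capture("scene");np.savez("scene6.npz",**c);st()
E
python3 ph.py scene6 2>/dev/null
```

```text
26.3333 [534.9 101.1 223.4] F [-1.5  1.   7.2] M [0.15 0.55 0.52] psi 157.28 q [10.7 17.5  3.9 76.3  0.  33.4]
26.3833 [534.8 101.1 223.4] F [-1.7  1.3  6.9] M [0.12 0.48 0.08] psi 156.78 q [10.7 17.5  3.9 76.3  0.  33.9]
scene6 z 134.. down: [135, 142, 145, 146, 145, 145, 146, 146, 145, 143, 143, 145, 149, 154, 157, 157, 154, 150, 148, 147, 145, 141, 135, 129, 124, 121, 119, 118, 118, 117, 116, 116, 117, 117, 117, 117, 117, 117, 117, 117, 117, 116, 115, 114, 117, 122, 128, 133, 135, 132, 127, 122, 119, 118, 118, 118, 118, 116, 114, 113, 113, 115, 119, 123, 127, 129, 131, 132, 131, 129, 126, 122, 119, 116, 114]
```

Emit:
carry_out:
  commands:
    - {"dx": 0, "dy": 0, "dz": -0.05, "roll": 0}
    - {"dx": 0, "dy": 0, "dz": -0.05, "roll": 0}
    - {"dx": 0, "dy": 0, "dz": -0.05, "roll": 0}
    - {"dx": 0, "dy": 0, "dz": -0.05, "roll": 0}
    - {"dx": 0, "dy": 0, "dz": -0.05, "roll": 0}
  claw: 1

```text
t: 26.8
position: [534.7, 100.8, 223.1]
tcp_rot: [-0.0, 0.195, 0.981, -0.0]
wrist_force: [0.3, 0.2, -0.1]
opening: 0.972
```

Emit:
carry_out:
  commands:
    - {"dx": 0, "dy": 0, "dz": 0, "roll": 0}
    - {"dx": 0, "dy": 0, "dz": 0, "roll": 0}
    - {"dx": 0, "dy": 0, "dz": 0, "roll": 0}
    - {"dx": 0, "dy": 0, "dz": 0, "roll": 0}
    - {"dx": 0, "dy": 0, "dz": 0, "roll": 0}

```text
t: 27.22
position: [534.7, 100.9, 223.1]
tcp_rot: [-0.0, 0.195, 0.981, -0.0]
wrist_force: [-0.2, -0.2, -0.1]
opening: 0.999
```

Emit:
carry_out:
  commands:
    - {"dx": 0, "dy": 0, "dz": -1, "roll": 0}
    - {"dx": 0, "dy": 0, "dz": -2.5, "roll": 0}
    - {"dx": 0, "dy": 0, "dz": -4.5, "roll": 0}
    - {"dx": 0, "dy": 0, "dz": -7, "roll": 0}
    - {"dx": 0, "dy": 0, "dz": -10, "roll": 0}

```text
t: 27.63
position: [534.0, 100.7, 324.2]
tcp_rot: [-0.001, 0.195, 0.981, -0.0]
wrist_force: [1.6, 0.3, 0.7]
opening: 0.999
```

Emit:
carry_out:
  commands:
    - {"dx": 0, "dy": 0, "dz": 0, "roll": 0}
    - {"dx": 0, "dy": 0, "dz": 0, "roll": 0}
    - {"dx": 0, "dy": 0, "dz": 0, "roll": 0}
    - {"dx": 0, "dy": 0, "dz": 0, "roll": 0}

```text
t: 27.97
position: [534.3, 100.8, 322.5]
tcp_rot: [-0.001, 0.195, 0.981, -0.0]
wrist_force: [0.1, -0.3, -0.8]
opening: 1.004
```

```bash
python3 - <<'E'
from st import *
st();c=capture("scene");np.savez("scene7.npz",**c)
cv2.imwrite("pics/g.png",cv2.resize(c["image"][150:290,250:420,::-1],(728,600)))
W,_,_=cloud(c);N=W[np.hypot(W[:,0]-536,W[:,1]-100.6)<18];G=N[(N[:,2]>225)&(N[:,2]<256)];print("grip top z",np.percentile(G[:,2],[50,90,98]))
E
python3 ph.py scene7 2>/dev/null
```

```text
27.9667 [534.3 100.8 322.5] F [ 0.1 -0.3 -0.8] M [ 0.01 -0.01  0.01] psi 157.54 q [10.7 18.3 19.2 91.   0.  33.1]
grip top z [245.65835373 249.64297979 251.96012024]
scene7 z 134.. down: [134, 141, 144, 144, 144, 144, 145, 145, 144, 143, 142, 144, 148, 153, 156, 156, 153, 149, 147, 146, 144, 140, 134, 128, 123, 120, 118, 118, 117, 116, 115, 115, 116, 116, 116, 116, 116, 116, 117, 117, 116, 115, 114, 113, 115, 121, 129, 135, 137, 134, 128, 122, 118, 117, 117, 117, 116, 114, 112, 111, 113, 119, 127, 134, 138, 138, 137, 136, 133, 131, 127, 123, 119, 116, 114]
```

View pics/g.png

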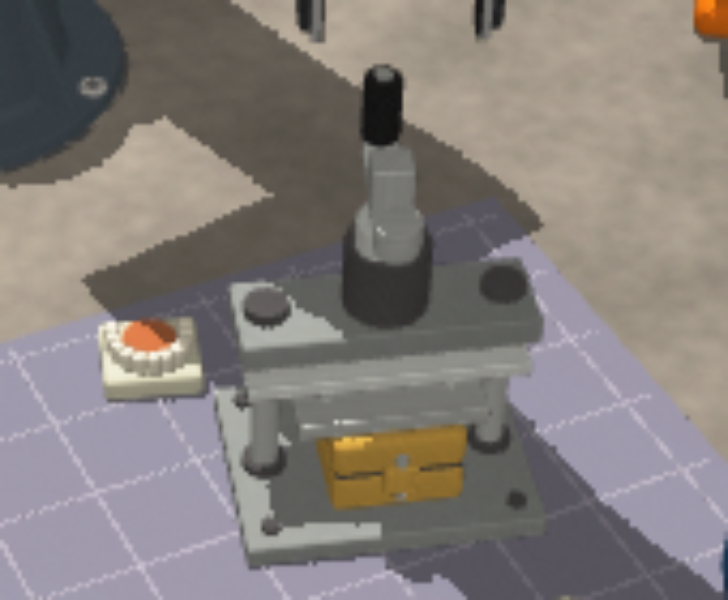

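The crank is on the hex, upright and about fully home: the grip block's top reads roughly z = 249. The gripper is clear and the plates hold position, so I'm handing in.

```bash
python3 -c "
from station import *
print(sign_off())"
```

```text
the job is handed in; nothing more can be done
None
```

I took the crank out of its block and felt its socket down onto the hex. I then wound the press clockwise about 320° in two grips, let go and lifted clear. The job is handed in at about 28 s; no verdict was reported.

**Seating:** the socket first rested on the unaligned hex about 18 to 19 mm up. A light turn, with at most about 20 N at the wrist, let it drop. It then met a hard stop at the depth expected for fully home, before any winding. In the last picture the crank is upright and the grip block's top reads about 249 mm, which matches fully home.

**Spring squeeze:** my estimate is about 3.2 mm, and I had no direct reading of it:
- **Torque:** it rose from about 0.34 to 0.53 N m, which gives about 3.0 mm.
- **Images:** the driven plate moved down about 9.0 mm against a starting gap of about 5.8 mm, which gives about 3.2 mm.
- **Angle turned after contact:** this gives about 3.3 mm.

The starting gap is only good to about 0.7 mm. One coarser depth reading of the plate mid-way put the squeeze about 0.8 mm higher, which would still be within 2 to 5 mm.

**After release:** the driven plate did not move, and the wrist force read about zero. The flask looked in place by eye. I did not re-measure it or the bystanders, and the last crop showed only one of the casts.

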